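Fetch the transformer from behind the capacitors

TASK

The transformer for the power supply stands at the back of the blue stock tray, hemmed in behind three big capacitors. First stand all three capacitors upright on the blue anti-static mat, then take the transformer out and set it down upright in the open power supply, inside the black outline with its feet over the two hole marks, and finally put every capacitor back upright on the very spot of the tray from which you took it. Set things down gently, do not knock any over, and leave the multimeter, the screwdriver and the flux jar where they are.

Things in the scene. Friction and masses are not known exactly. Their poses are not given: they have to be found in the camera images.
- cap_black: large screw-terminal capacitor: upright cylinder with black sleeve, diameter 50 mm, 100 mm high to its black top (two metal screw terminals stand 6 mm higher), 280 g nominal. Origin: centre of its underside; z up its axis. At the start it stands on one of the three dark spots of the tray.
- cap_green: large screw-terminal capacitor: upright cylinder with green sleeve, diameter 50 mm, 100 mm high to its black top (two metal screw terminals stand 6 mm higher), 280 g nominal. Origin: centre of its underside; z up its axis. At the start it stands on one of the three dark spots of the tray.
- cap_orange: large screw-terminal capacitor: upright cylinder with orange sleeve, diameter 50 mm, 100 mm high to its black top (two metal screw terminals stand 6 mm higher), 280 g nominal. Origin: centre of its underside; z up its axis. At the start it stands on one of the three dark spots of the tray.
- transformer: mains transformer, 260 g: dark steel core 20 (x) x 50 (y) x 44 mm high, yellow winding making it 36 mm deep in x; thin feet (2 mm thick) reach y = +-31 mm, with bolt holes at +-28. Origin: centre of underside, z up. Grip it across y on the core's flat ends (50 mm apart), above the feet. Starts upright, hemmed in by the taller capacitors, its y within 0.08 rad of the tray's y.
- tray: fixed blue steel stock tray, 160 (x) x 232 (y) mm; grey foam floor 4 mm above the table. Origin: centre of underside, x to its back wall. Walls 4 mm thick: back 43 mm high, sides 40 (20 for x < -20 mm), front lip 20. Three dark 60 mm spots at (x, y) = (22, -63), (-32, 0), (22, 63) mm are the capacitors' places (which stands where varies). The transformer stands at (23, 0).
- mat: fixed blue anti-static mat, 200 (x) x 240 (y) x 3 mm, flat on the table, empty at the start: the side area for the capacitors. Origin: centre of its underside.
- psu_place (a point): the transformer's place in the open power supply (fixed aluminium pan): centre of a black outline 47 (x) x 78 (y) mm on its bare floor, 10 mm above the table, hole marks at y = +-28; set the transformer's y along this y, either way. Heights above table: panels at x = +-84 rise to 75 mm, side wall at y = -69 to 40 mm, board with parts from y = +81 mm to 56 mm.
- meter: orange handheld multimeter lying on its back, 150 x 74 x 41 mm. Bystander: leave it. Origin: centre of its underside; x along its length.
- screwdriver: screwdriver with red handle lying on the bench, 200 mm long, 26 mm thick, tip to +x. Bystander: leave it. Origin: under its middle.
- flux: small amber flux jar with white cap, diameter 44 mm, 70 mm high, standing on the bench on the robot's side of the work. Bystander: leave it. Origin: centre of its underside.

How it is judged (in metres and radians):
On the way, in this order (a step that is already met when the one before it is completed fails the run):
1. all three capacitors stand upright and released on the mat, while the transformer is still in its place in the tray (x of cap_black in the frame of mat between -0.085 and 0.085 m and y of cap_black in the frame of mat between -0.105 and 0.105 m and z of each of cap_black, cap_green, cap_orange in the frame of mat below 0.01 m and angle between each of cap_black, cap_green, cap_orange's own z axis and vertical below 0.1 rad and contact force between the fingers and cap_black below 0.3 N and linear speed of each of cap_black, cap_green, cap_orange below 0.03 m/s and x of cap_green in the frame of mat between -0.085 and 0.085 m and y of cap_green in the frame of mat between -0.105 and 0.105 m and contact force between the fingers and cap_green below 0.3 N and x of cap_orange in the frame of mat between -0.085 and 0.085 m and y of cap_orange in the frame of mat between -0.105 and 0.105 m and contact force between the fingers and cap_orange below 0.3 N and distance of transformer from where it was at the start of the episode below 0.03 m), for 0.2 s.
2. the transformer sits upright on its outline in the power supply, released (horizontal distance between transformer and psu_place below 0.012 m and z of transformer in the frame of psu_place between -0.006 and 0.006 m and angle between the y axis of transformer and the y axis of psu_place, either way round below 0.175 rad and angle between transformer's own z axis and vertical below 0.1 rad and linear speed of transformer below 0.03 m/s and contact force between the fingers and transformer below 0.3 N), for 0.2 s.
At the end, for the whole second after the job is handed in: The transformer stands upright on the chassis floor, within 12 mm of the middle of its outline and within 10 degrees of its long axis; each capacitor stands upright in the tray within 14 mm of where it stood at the start; all is released and at rest (all of step 2 and distance of each of cap_black, cap_green, cap_orange from where it was at the start of the episode below 0.014 m and angle between each of cap_black, cap_green, cap_orange's own z axis and vertical below 0.1 rad and linear speed of each of cap_black, cap_green, cap_orange below 0.02 m/s); the robot touches nothing.
It fails at once if the multimeter, screwdriver or flux jar is disturbed (moved more than 25 mm) (distance of any of meter, screwdriver, flux from where it was at the start of the episode above 0.025 m).
It fails at once if a capacitor, the transformer or the flux jar is knocked over (leans more than 40 degrees) (angle between any of cap_black, cap_green, cap_orange, transformer, flux's own z axis and vertical above 0.7 rad).
It fails at once if a capacitor or the transformer is dropped (falls from more than about 12 mm) ((linear speed of cap_black above 0.5 m/s and contact force between the fingers and cap_black below 0.1 N) or (linear speed of cap_green above 0.5 m/s and contact force between the fingers and cap_green below 0.1 N) or (linear speed of cap_orange above 0.5 m/s and contact force between the fingers and cap_orange below 0.1 N) or (linear speed of transformer above 0.5 m/s and contact force between the fingers and transformer below 0.1 N)).
It also fails if it takes over 149 s, if anything falls off the work surface, if the arm or the gripper's body presses on something with over 40 N, if the wrist force passes 120 N, or if a joint passes its speed limit or range.

ROBOT

A 7-joint arm with a two-finger parallel gripper is mounted at the origin on the work surface. World frame = base frame: x ahead of the robot, y to its left, z up, the work surface at z = 0. Lengths are in m, angles in degrees, forces in N, time in s.
With the tool pointing down it reaches from about 0.4 to 0.85 m from the base axis. Payload 10.4 kg.
Tool frame: the origin (TCP) lies at the centre of the arm's flange, where the gripper is bolted on; the fingertips stand 182 mm ahead of it and the grasp point (between the pads) lies 164 mm ahead of it; z points along the fingers, y is the direction in which the jaws open and shut (so a half turn about z gives the same grasp; the last joint's range is limited). The gripper opens to 87 mm and grips with 3 to 60 N. Pads are 19 mm wide; open, the fingers measure 117 mm over their backs; the gripper's body (75 mm by 190 mm) begins 51 mm behind the grasp point.
Start: joints at [68.491, 19.034, -3.707, 83.658, 1.238, 77.344, -5.071], TCP at [0.216, -0.587, 0.405] pointing down, gripper open.
Joint ranges: [-148.97, 148.97], [-28.65, 121.19], [-84.17, 76.75], [9.2, 138.47], [-72.65, 252.65], [3.7, 117.97], [-149.18, 149.18]. Speed limits (degrees/s): [127.2, 127.2, 159.86, 159.86, 180, 180, 180].

INTERFACE

Orientations are given as [roll, pitch, yaw] about the fixed x, y, z axes, in that order (R = Rz(yaw) Ry(pitch) Rx(roll)).
In Python, from plant import robot gives the robot as it stands. The module is installed in compiled form; this text tells all that it offers.
- The arm moves only by the tool servo_tool, never from a script. Its argument "deltas" is a list that holds one entry, the list of rows, each a list of 4 numbers: the shift along the tool's x, y, z in cm, then the turn about the tool's z in degrees. A call has 1 to 10 rows; each row is the pose to reach, as a shift and turn from the pose commanded when the call began, along the tool's axes at that moment; what a row does not reach only later rows make up. A row lasts 1/8 s, in which the tool goes at most 62.5 mm and 10.7 degrees, less where a joint would pass 70% of its speed; a pose out of reach is approached as far as the arm can. A call with a gripper value outside its range is refused whole. "grip" is the opening, from 0 (shut) to 1 (fully open), set as the call begins (left out, the last holds). The fingers move at their own pace and stop on an object; "force" is the grip in N (left out, the last holds). Time passes only in rows, so rows that repeat a pose let the fingers close. It gives the time, the measured TCP pose, the force and the opening at its end, in the units of the state.
- robot.state(): the state, without advancing time (a new reading comes with each control period).
- robot.grab_frame(name): name is "scene" or "top" or "wrist"; returns a dict with "image" (400x640x3 uint8, blue, green, red), "depth" (400x640 float32, m along the optical axis (not along the pixel's ray), 0 where there is no reading), "fx", "fy", "cx", "cy" (pixels), "origin" and "rotation" of the camera in the world. Camera axes: x right, y down, z forward; pixel columns grow to the right and rows downward; lengths in m; the calibration is good to about 2 mm. A picture is of the moment at which its call begins.
- robot.close_job(): hands the job in, once; it reports no verdict.
Trained networks look in a picture, given as the dict that the camera call returned (one of the last four; its "shot" number tells which), for a name from the list of things; names that differ only in an ending like _2 or _b are one class to them, and where a whole thing is asked for, a point or a joint stands for the part that bears it (a point fixed in the world has none). Each returns a list of dicts, best first, with "score" (0 to 1); they miss things now and then, are a little off and sometimes report something else, mostly with a low value. They report only what shows in the picture. A call takes as long as a camera call.
- robot.trace(label, picture): "pixels" (400x640 bool, what is visible of it) and "extent" ([left, top, right, bottom] in pixels, round what is visible of it).
The state is a dict: "t": time; "joint_pos": joint angles; "joint_velocities": joint speeds; "tau": joint torques, N m; "eef_pos": TCP position; "ee_rot": TCP orientation; "ft_force": force on the tool from outside, world axes, zero at the start; "torque": the same for the moment, N m; "finger_gap": finger opening in m.
Only numpy, scipy, OpenCV 4.12 (cv2) and the standard library are available. Lean on these libraries where they do the work, as an engineer would, in place of code of your own. Each camera call takes 0.05 s, during which the arm holds its last target.

## Working session

There is one attempt and no reset: what is moved stays moved. The work goes in short steps, Python scripts to look and compute and a tool call to move; the robot and the scene stay as the last step left them, time stands still between calls to the robot, and variables do not carry over. Pictures are saved under pics/ and viewed, and the job is handed in when it is done.

Besides the shell and the picture viewer there is one more tool, called after "Call:" as name(argument=value, ...) on one line, values as JSON. servo_tool: Moves the arm, as the interface text tells. Its arguments: {"type":"object","properties":{"deltas":{"type":"array"},"grip":{"type":"number"},"force":{"type":"number"}},"required":["deltas"]}

```bash
mkdir -p pics; ls
python3 - <<'E'
from plant import robot
import cv2, numpy as np, pickle
print(robot.state())
for n in ("scene","top"):
    f=robot.grab_frame(n); cv2.imwrite(f"pics/{n}0.png",f["image"]); pickle.dump(f,open(f"{n}0.pkl","wb"))
    print(n,f["fx"],f["fy"],f["cx"],f["cy"],f["origin"],f["rotation"],f.get("shot"))
    if n=="top":
        for l in ["cap_black","cap_green","cap_orange","transformer","tray","mat","psu_place","meter","screwdriver","flux"]:
            r=robot.trace(l,f)
            for d in r[:3]: print(l,d["score"],d["extent"])
E
```

```text
pics
{'t': 0.0, 'joint_pos': array([68.49067936, 19.07364574, -3.70785436, 83.70593115,  1.23808731,
       77.34389844, -5.06990482]), 'joint_velocities': array([ 0.08608044,  0.00145358, -0.03246374, -0.01777412, -0.02039167,
        0.02761818,  0.01527893]), 'tau': array([-1.51527151e-03, -6.23260832e+01,  2.39075051e-02, -3.89898562e+01,
       -6.14033989e-02,  3.97084840e-02,  1.82588451e-04]), 'eef_pos': array([ 0.21592673, -0.58638015,  0.4039362 ]), 'ee_rot': array([-1.79916502e+02,  4.08941077e-03,  2.02172989e+01]), 'ft_force': array([ 0.13655981, -0.05059316,  0.68104986]), 'torque': array([-0.06126327, -0.02353354, -0.0021316 ]), 'finger_gap': 0.08710524798882816}
scene 404.0487087264614 404.0487087264614 321.82205195102915 199.13273487298184 [1.27149906 0.13972127 0.72836599] [-135.24525791   -0.14084978  101.66144089] 1
top 371.9341717637595 371.9341717637595 314.8091014438664 202.24661885194058 [ 0.43501267 -0.00481639  1.05173626] [-171.52148415    0.90773034  -90.16131253] 2
cap_black 0.56 [422.2, 230.5, 451.3, 247.4]
cap_black 0.43 [226.3, 119.1, 257.5, 170.5]
cap_green 0.79 [442.7, 212.5, 481.0, 233.6]
cap_orange 0.89 [399.1, 203.2, 428.8, 225.5]
transformer 0.57 [422.8, 210.7, 444.4, 224.5]
tray 0.77 [386.2, 192.6, 479.8, 258.2]
mat 0.9 [161.3, 189.9, 254.0, 270.0]
psu_place 0.75 [281.4, 177.8, 369.7, 252.3]
meter 0.73 [226.1, 117.1, 258.8, 171.1]
meter 0.25 [442.7, 210.1, 477.3, 235.6]
meter 0.17 [401.3, 199.4, 428.9, 220.9]
screwdriver 0.92 [381.0, 103.9, 397.4, 168.7]
screwdriver 0.46 [420.0, 232.8, 450.9, 246.8]
flux 0.62 [285.3, 275.3, 299.7, 290.6]
```

View pics/top0.png

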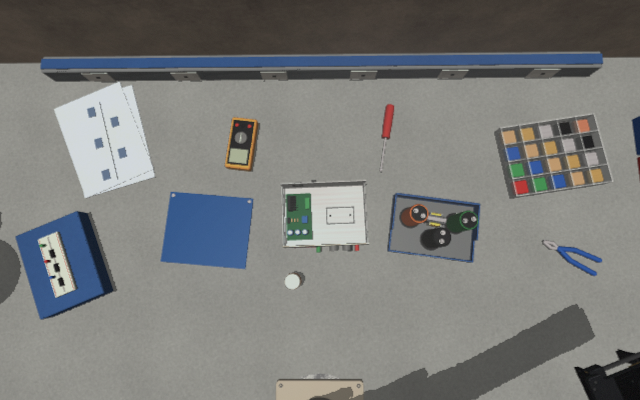

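View pics/scene0.png

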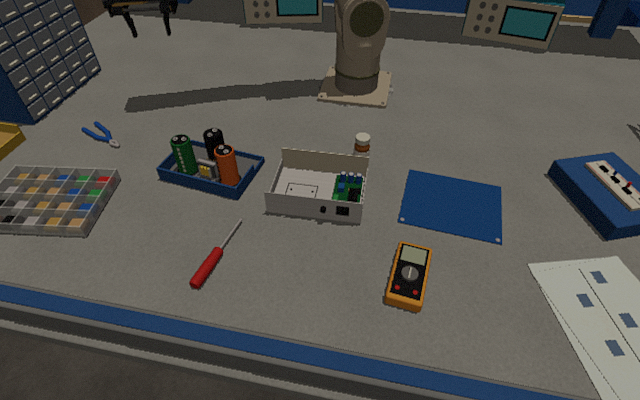

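```bash
cat > h.py <<'E'
import numpy as np, cv2, pickle
from scipy.spatial.transform import Rotation as Ro
def R(r): return Ro.from_euler("xyz",r,degrees=True).as_matrix()
def pts(f,step=1):
    d=f["depth"]; v,u=np.mgrid[0:d.shape[0],0:d.shape[1]]
    c=np.stack([(u-f["cx"])/f["fx"]*d,(v-f["cy"])/f["fy"]*d,d],-1)
    return c@R(f["rotation"]).T+np.array(f["origin"])
def ray(f,u,v,z):
    d=R(f["rotation"])@np.array([(u-f["cx"])/f["fx"],(v-f["cy"])/f["fy"],1]); o=np.array(f["origin"])
    return o+d*(z-o[2])/d[2]
def proj(f,p):
    c=(np.asarray(p)-np.array(f["origin"]))@R(f["rotation"]); return f["cx"]+f["fx"]*c[...,0]/c[...,2], f["cy"]+f["fy"]*c[...,1]/c[...,2]
def grid(f,m):  # height map not used
    pass
E
python3 - <<'E'
from h import *
f=pickle.load(open("top0.pkl","rb")); P=pts(f)
print("table z",np.median(P[300:340,150:250,2]))
def s(n,u,v): print(n,np.round(P[v,u],3))
for n,(u,v) in dict(orange=(412,214),black=(434,240),green=(462,221),flux=(292,281),mat=(207,230),psufloor=(340,215),tr=(437,219)).items(): s(n,u,v)
hsv=cv2.cvtColor(f["image"],cv2.COLOR_BGR2HSV)
# mat blob
m=((hsv[...,0]>100)&(hsv[...,0]<125)&(hsv[...,1]>120)).astype(np.uint8); m[:,:155]=0;m[:,260:]=0;m[:185]=0;m[275:]=0
c=max(cv2.findContours(m,0,2)[0],key=cv2.contourArea); r=cv2.minAreaRect(c); b=cv2.boxPoints(r)
print("mat",[np.round(ray(f,*q,0.003),3) for q in b], np.round(ray(f,*r[0],0.003),3))
# tops of caps: points z 0.095-0.115
z=P[...,2]
for n,(a,bb) in dict(orange=((395,432),(198,232)),green=((440,485),(208,240)),black=((418,455),(224,252))).items():
    q=P[bb[0]:bb[1],a[0]:a[1]].reshape(-1,3); q=q[(q[:,2]>.095)&(q[:,2]<.125)]; print(n,len(q),q.mean(0).round(4),q.min(0).round(3),q.max(0).round(3))
    r=cv2.minEnclosingCircle(q[:,:2].astype(np.float32)); print(r)
b=cv2.resize(f["image"][180:270,270:490],None,fx=3.6,fy=3.6,interpolation=cv2.INTER_CUBIC); cv2.imwrite("pics/topcrop.png",b)
E
```

```text
table z -0.00014809274392357796
orange [ 0.545 -0.238  0.104]
black [ 0.478 -0.291  0.103]
green [ 0.526 -0.364  0.105]
flux [0.375 0.07  0.069]
mat [0.513 0.317 0.004]
psufloor [ 0.553 -0.059  0.013]
tr [ 0.537 -0.319  0.049]
mat [array([0.428, 0.444, 0.003]), array([0.626, 0.438, 0.003]), array([0.604, 0.19 , 0.003]), array([0.407, 0.203, 0.003])] [0.515 0.318 0.003]
orange 308 [ 0.5461 -0.2531  0.1045] [ 0.522 -0.278  0.095] [ 0.571 -0.23   0.112]
((0.5464785099029541, -0.2548793852329254), 0.02553168684244156)
green 421 [ 0.519  -0.3615  0.1047] [ 0.481 -0.403  0.095] [ 0.552 -0.305  0.111]
((0.5123561024665833, -0.3517526686191559), 0.05638400465250015)
black 312 [ 0.486  -0.3074  0.1046] [ 0.463 -0.333  0.095] [ 0.509 -0.285  0.111]
((0.4862048923969269, -0.3093069791793823), 0.025175513699650764)
```

View pics/topcrop.png

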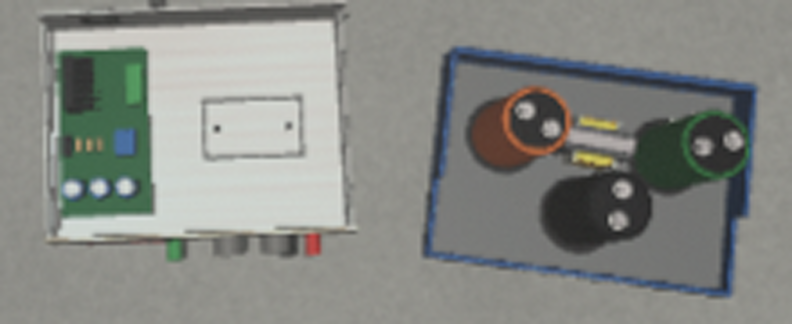

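Run:
```python
from plant import robot
from h import *
f=robot.grab_frame("wrist"); cv2.imwrite("pics/w0.png",f["image"])
s=robot.state(); print(s["eef_pos"],s["ee_rot"],f["origin"],f["rotation"],f["fx"],f["cx"],f["cy"])
Rt=R(s["ee_rot"]); print("cam in tool",Rt.T@(np.array(f["origin"])-s["eef_pos"]), (Rt.T@R(f["rotation"])).round(3))
t=pickle.load(open("top0.pkl","rb")); P=pts(t)
# psu outline corners from crop (px/3.6+offset)
for q in [(203,99),(302,95),(304,155),(204,159),(217,129),(289,126)]:
    print(np.round(ray(t,(q[0]+.5)/3.6+270-.5,(q[1]+.5)/3.6+180-.5,0.010),4))
for q in [(455,50),(755,90),(725,293),(427,255)]:
    print("tray",np.round(ray(t,(q[0]+.5)/3.6+270-.5,(q[1]+.5)/3.6+180-.5,0.043),4))
```

```text
[ 0.21598115 -0.58649238  0.40477849] [ 1.79995149e+02 -2.40358215e-03  2.02150958e+01] [ 0.28812459 -0.56101158  0.3845383 ] [ 1.63876241e+02 -1.57252810e-02 -6.97680980e+01] 310.4636900489845 322.7047604658915 199.21045613346845
cam in tool [0.07650348 0.00101589 0.02024348] [[ 0.    -0.961 -0.278]
 [ 1.     0.     0.   ]
 [-0.    -0.278  0.961]]
[ 0.5762 -0.0204  0.01  ]
[ 0.579 -0.098  0.01 ]
[ 0.5318 -0.0987  0.01  ]
[ 0.529  -0.0208  0.01  ]
[ 0.5525 -0.0312  0.01  ]
[ 0.5546 -0.0875  0.01  ]
tray [ 0.6085 -0.2121  0.043 ]
tray [ 0.5765 -0.437   0.043 ]
tray [ 0.4251 -0.4047  0.043 ]
tray [ 0.4537 -0.1859  0.043 ]
```

View pics/w0.png

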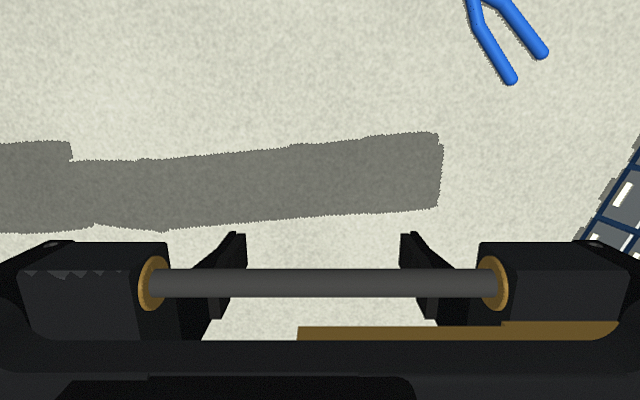

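Call:
servo_tool(deltas=[[[5.5,-3.3,-1.5,9],[11,-6.6,-3,18],[16.5,-10,-4.5,28],[22,-13.3,-6,28],[27,-16.5,-7,28],[31.5,-19,-7.5,28],[31.5,-19,-7.5,28]]], grip=1)

```text
t: 1.52
eef_pos: [0.449, -0.2947, 0.4806]
ee_rot: [-180.0, -0.1, -7.3]
ft_force: [-0.6, -0.6, 0.3]
finger_gap: 0.0873
```

Run:
```python
from plant import robot
from h import *
f=robot.grab_frame("wrist"); cv2.imwrite("pics/w1.png",f["image"]); pickle.dump(f,open("w1.pkl","wb"))
s=robot.state(); print(s["t"],s["eef_pos"],s["ee_rot"],f["origin"],s["joint_pos"])
P=pts(f)
ok=f["depth"]>0
for l in ["cap_black","cap_green","cap_orange","transformer","tray"]:
    for d in robot.trace(l,f)[:2]:
        m=d["pixels"]&ok; q=P[m]
        print(l,d["score"],d["extent"],m.sum())
        if l!="tray":
            lo,hi=(.1,.106) if l[0]=="c" else (.04,.056)
            q=q[(q[:,2]>lo)&(q[:,2]<hi)]
            if len(q)>20: print("  top",len(q),q.mean(0).round(4),"mec",cv2.minEnclosingCircle(q[:,:2].astype(np.float32)), cv2.minAreaRect((q[:,:2]*1000).astype(np.float32)))
```

```text
1.575 [ 0.44734739 -0.297172    0.48017347] [ 1.79996979e+02 -5.16628122e-02 -7.51226314e+00] [ 0.5252319  -0.30529225  0.46056624] [ 42.72102732   6.95701421 -15.37153003  89.48881009   1.83604981
  83.75429943 -70.25311751]
cap_black 0.58 [311.3, 119.1, 356.4, 165.5] 1570
  top 1222 [ 0.4886 -0.3114  0.1043] mec ((0.4875875413417816, -0.31136706471443176), 0.024965275079011917) ((487.63861083984375, -311.41473388671875), (49.272254943847656, 47.66720199584961), 83.38374328613281)
cap_green 0.64 [362.8, 71.7, 416.8, 121.4] 2024
  top 1339 [ 0.531  -0.3813  0.1044] mec ((0.5307950973510742, -0.38205447793006897), 0.024887511506676674) ((530.699951171875, -381.992431640625), (48.915496826171875, 48.7171745300293), 59.35662078857422)
cap_orange 0.58 [255.7, 70.1, 302.0, 120.0] 1751
  top 1313 [ 0.548  -0.2575  0.1044] mec ((0.5480920672416687, -0.25686514377593994), 0.02492561936378479) ((547.555419921875, -257.117919921875), (48.56519317626953, 46.81917953491211), 82.62079620361328)
tray 0.85 [239.8, 45.5, 430.2, 174.2] 15835
tray 0.51 [71.6, 228.3, 116.0, 239.7] 452
```

View pics/w1.png

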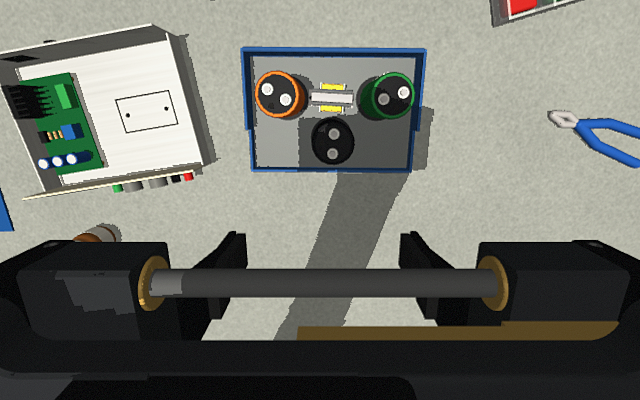

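```bash
cat > d.py <<'E'
# usage: d.py from(x y z yaw) then targets... ; prints shift in cm along tool axes of the first pose (tool down)
import sys, numpy as np
a=list(map(float,sys.argv[1:])); p=a[:4]
t=np.radians(p[3]); X=np.array([np.cos(t),np.sin(t)]); Y=np.array([np.sin(t),-np.cos(t)])
for i in range(4,len(a),4):
    q=a[i:i+4]; d=np.array(q[:2])-p[:2]
    print(np.round([100*d@X,100*d@Y,100*(p[2]-q[2]),p[3]-q[3]],2))
E
python3 d.py .4459 -.2998 .48 -7.8 .4876 -.3114 .242 -7.8
python3 - <<'E'
from plant import robot
from h import *
s=robot.state(); print(s["t"],s["eef_pos"],s["ee_rot"],s["ft_force"])
f=pickle.load(open("w1.pkl","rb"))
for q in [(116,100),(170,91),(178,123),(124,132),(127,115),(166,108)]: print(ray(f,*q,.010).round(4))
P=pts(f)
for q in [(332,98),(332,87),(332,109),(146,111)]: print(P[q[1],q[0]].round(4))
b=cv2.resize(f["image"][40:180,90:440],None,fx=2.28,fy=2.28,interpolation=cv2.INTER_CUBIC); cv2.imwrite("pics/w1c.png",b)
E
```

```text
[ 4.29  0.58 23.8   0.  ]
1.825 [ 0.4450172  -0.30067051  0.47953339] [ 1.79989277e+02  2.44348756e-02 -7.93266392e+00] [-0.10670178  0.66022372 -0.76750664]
[ 0.5749 -0.0227  0.01  ]
[ 0.577 -0.1    0.01 ]
[ 0.5339 -0.1     0.01  ]
[ 0.5315 -0.0207  0.01  ]
[ 0.5536 -0.0319  0.01  ]
[ 0.5558 -0.0886  0.01  ]
[ 0.5385 -0.3184  0.0482]
[ 0.5519 -0.3202  0.0417]
[ 0.5252 -0.317   0.0411]
[ 0.5555 -0.0598  0.01  ]
```

View pics/w1c.png

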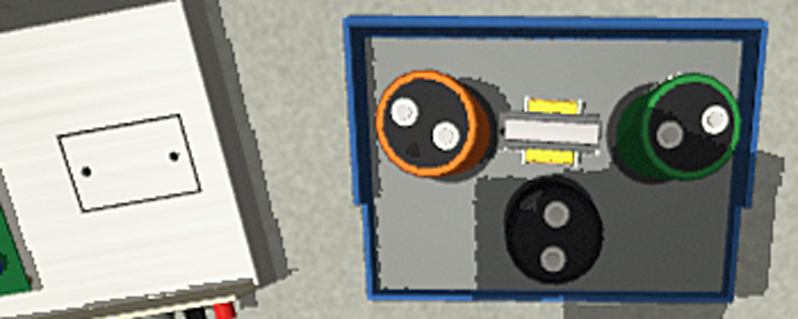

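Call:
servo_tool(deltas=[[[2,0.3,5,0],[4.3,0.6,10,0],[4.3,0.6,15,0],[4.3,0.6,19,0],[4.3,0.6,22,0],[4.3,0.6,23.8,0],[4.3,0.6,23.8,0],[4.3,0.6,23.8,0]]])

```text
t: 2.82
eef_pos: [0.4881, -0.3116, 0.2431]
ee_rot: [180.0, -0.1, -7.8]
ft_force: [0.5, 0.7, 0.5]
finger_gap: 0.0869
```

Call:
servo_tool(deltas=[[[0,0,0,0],[0,0,0,0],[0,0,0,0],[0,0,0,0]]], grip=0.3, force=25)

```text
t: 3.32
eef_pos: [0.4877, -0.3111, 0.2419]
ee_rot: [180.0, -0.0, -7.8]
ft_force: [-0.5, -0.3, 0.0]
finger_gap: 0.0548
```

Call:
servo_tool(deltas=[[[0,0,0,0],[0,0,0,0],[0,0,0,0]]])

```text
t: 3.7
eef_pos: [0.4877, -0.3111, 0.2418]
ee_rot: [-180.0, 0.0, -7.8]
ft_force: [0.6, 0.8, 0.6]
finger_gap: 0.0495
```

```bash
python3 - <<'E'
import numpy as np
c=np.array([.515,.317]); yaw=np.radians(-4.5)
for y in (-5.2,-3,-4.5):
    print(y)
R=np.array([[np.cos(yaw),-np.sin(yaw)],[np.sin(yaw),np.cos(yaw)]])
for n,p in dict(a=(.04,-.075),b=(-.04,0),c=(.04,.075)).items(): print(n,(c+R@np.array(p)).round(4))
E
python3 d.py .4876 -.3114 .242 -7.8 .4876 -.3114 .40 -7.8 .4742 .32 .40 -7.8 .4742 .32 .243 -7.8
```

```text
-5.2
-3
-4.5
a [0.549  0.2391]
b [0.4751 0.3201]
c [0.5608 0.3886]
[  0.    0.  -15.8   0. ]
[ -9.9  -62.37 -15.8    0.  ]
[ -9.9  -62.37  -0.1    0.  ]
```

Call:
servo_tool(deltas=[[[0,0,-2,0],[0,0,-6,0],[0,0,-11,0],[-0.5,-3,-15,0],[-1.5,-8,-16,0],[-2,-13.5,-16,0],[-3,-19.5,-16,0],[-4,-25.5,-16,0],[-5,-31.5,-16,0],[-6,-37.5,-16,0]]])

```text
t: 4.95
eef_pos: [0.4785, 0.0702, 0.4015]
ee_rot: [180.0, 0.0, -7.8]
ft_force: [1.2, -0.5, -3.1]
finger_gap: 0.0491
```

Call:
servo_tool(deltas=[[[-1,-6,0,0],[-2,-12,0,0],[-3,-18,0,0],[-3.7,-22,0,0],[-3.9,-24,2,0],[-3.9,-24.9,5,0],[-3.9,-24.9,9,0],[-3.9,-24.9,12.5,0],[-3.9,-24.9,14,0],[-3.9,-24.9,15,0]]])

```text
t: 6.2
eef_pos: [0.4743, 0.3206, 0.2515]
ee_rot: [180.0, -0.0, -7.8]
ft_force: [0.8, -0.4, -2.4]
finger_gap: 0.0496
```

Call:
servo_tool(deltas=[[[0,0,0.5,0],[0,0,0.8,0],[0,0,1,0],[0,0,1,0]]])

```text
t: 6.7
eef_pos: [0.4742, 0.3205, 0.242]
ee_rot: [-180.0, -0.0, -7.8]
ft_force: [1.0, 0.4, -2.5]
finger_gap: 0.0493
```

Call:
servo_tool(deltas=[[[0,0,0.05,0],[0,0,0.1,0],[0,0,0.15,0],[0,0,0.15,0]]])

```text
t: 7.2
eef_pos: [0.4742, 0.3206, 0.2408]
ee_rot: [180.0, -0.0, -7.8]
ft_force: [-2.5, -2.0, 4.5]
finger_gap: 0.0492
```

Contact. Release, rise and return toward orange.

Call:
servo_tool(deltas=[[[0,0,0,0],[0,0,0,0],[0,0,0,0],[0,0,0,0],[0,0,-3,0],[0,0,-8,0],[0,0,-13,0],[0,0,-13,0]]], grip=1)

```text
t: 8.2
eef_pos: [0.4746, 0.3214, 0.3744]
ee_rot: [-179.8, -0.3, -7.8]
ft_force: [-0.8, -0.3, -0.0]
finger_gap: 0.0869
```

```bash
python3 - <<'E'
from plant import robot
from h import *
s=robot.state(); print(s["t"],s["eef_pos"],s["ee_rot"],s["finger_gap"])
f=robot.grab_frame("top"); cv2.imwrite("pics/top1.png",f["image"][150:300,140:500]); P=pts(f)
for l in ["cap_black","cap_orange","cap_green"]:
    for d in robot.trace(l,f)[:2]:
        q=P[d["pixels"]]; q=q[(q[:,2]>.099)&(q[:,2]<.107)]
        print(l,d["score"],d["extent"],len(q), cv2.minEnclosingCircle(q[:,:2].astype(np.float32)) if len(q) else 0)
E
python3 d.py .4742 .3205 .3705 -7.8 .5478 -.257 .3705 -7.8 .5478 -.257 .242 -7.8
```

```text
8.2 [0.47464287 0.32141358 0.37439242] [-179.75325185   -0.32030933   -7.78478479] 0.08693165684881309
cap_black 0.66 [204.8, 237.3, 214.8, 251.4] 0 0
cap_orange 0.77 [398.5, 201.1, 429.3, 223.9] 248 ((0.5461292266845703, -0.25504186749458313), 0.02522689662873745)
cap_green 0.93 [442.8, 212.2, 477.6, 233.8] 241 ((0.5286164283752441, -0.3785730004310608), 0.024196447804570198)
cap_green 0.49 [160.4, 190.6, 253.8, 272.1] 0 0
[15.13 56.22  0.    0.  ]
[15.13 56.22 12.85  0.  ]
```

View pics/top1.png

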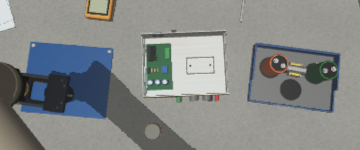

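Call:
servo_tool(deltas=[[[1.5,5.5,0,0],[3,11.5,0,0],[4.5,17.5,0,0],[6,23.5,0,0],[8,29.5,0,0],[9.5,35.5,0,0],[11,41.5,0,0],[13,47.5,0,0],[14.5,53,0,0],[15.1,56.2,2,0]]])

```text
t: 9.65
eef_pos: [0.5474, -0.2603, 0.3496]
ee_rot: [179.9, -0.0, -8.0]
ft_force: [0.1, -0.3, -0.4]
finger_gap: 0.087
```

Call:
servo_tool(deltas=[[[0,0,1,0],[0,0,4,0],[0,0,7.5,0],[0,0,9.5,0],[0,0,10.8,0],[0,0,10.8,0],[0,0,10.8,0]]])

```text
t: 10.52
eef_pos: [0.5481, -0.2568, 0.2434]
ee_rot: [180.0, -0.1, -7.8]
ft_force: [0.2, 0.0, -0.2]
finger_gap: 0.0871
```

Call:
servo_tool(deltas=[[[0,0,0,0],[0,0,0,0],[0,0,0,0],[0,0,0,0],[0,0,0,0],[0,0,0,0],[0,0,0,0]]], grip=0.3, force=25)

```text
t: 11.4
eef_pos: [0.5477, -0.2567, 0.2423]
ee_rot: [180.0, -0.0, -7.8]
ft_force: [-0.2, 0.7, -0.1]
finger_gap: 0.0488
```

```bash
python3 d.py .5478 -.257 .242 -7.8 .549 .2391 .402 -7.8;python3 d.py  .549 .2391 .39 -7.8 .5308 -.382 .39 -7.8 ;  python3 d.py .5308 -.382 .242 -7.8 .5608 .3886 .402 -7.8
```

```text
[ -6.61 -49.17 -16.     0.  ]
[ 6.63 61.78  0.    0.  ]
[ -7.49 -76.75 -16.     0.  ]
```

Call:
servo_tool(deltas=[[[0,0,-2,0],[0,0,-6,0],[0,0,-11,0],[-0.4,-3,-15,0],[-1,-8,-16,0],[-1.8,-13.5,-16,0],[-2.6,-19.5,-16,0],[-3.4,-25.5,-16,0],[-4.2,-31.5,-16,0],[-5,-37.5,-16,0]]])

```text
t: 12.65
eef_pos: [0.5484, 0.1234, 0.4036]
ee_rot: [180.0, -0.1, -7.8]
ft_force: [1.0, -0.3, -2.2]
finger_gap: 0.0492
```

Call:
servo_tool(deltas=[[[-0.8,-6,0,0],[-1.4,-10,1,0],[-1.6,-11.7,3,0],[-1.6,-11.7,7,0],[-1.6,-11.7,11,0],[-1.6,-11.7,14,0],[-1.6,-11.7,15.3,0],[-1.6,-11.7,16,0],[-1.6,-11.7,16.15,0],[-1.6,-11.7,16.15,0]]])

```text
t: 13.9
eef_pos: [0.5492, 0.2397, 0.2417]
ee_rot: [-180.0, -0.1, -7.8]
ft_force: [0.7, -0.0, -2.8]
finger_gap: 0.0495
```

Call:
servo_tool(deltas=[[[0,0,0,0],[0,0,0,0]]])

```text
t: 14.15
eef_pos: [0.549, 0.2398, 0.2413]
ee_rot: [-180.0, -0.0, -7.8]
ft_force: [-0.7, -0.3, -1.5]
finger_gap: 0.0492
```

Call:
servo_tool(deltas=[[[0,0,0.05,0],[0,0,0.05,0]]])

```text
t: 14.4
eef_pos: [0.5491, 0.2398, 0.2412]
ee_rot: [-180.0, -0.1, -7.8]
ft_force: [-0.9, -1.1, 5.2]
finger_gap: 0.0492
```

Call:
servo_tool(deltas=[[[0,0,0,0],[0,0,0,0],[0,0,0,0],[0,0,0,0],[0,0,-3,0],[0,0,-8,0],[0,0,-13,0],[0.5,3,-15,0],[1.1,9,-15,0],[1.7,15,-15,0]]], grip=1)

```text
t: 15.65
eef_pos: [0.5451, 0.0873, 0.3905]
ee_rot: [-180.0, -0.0, -7.7]
ft_force: [0.9, -0.0, -0.6]
finger_gap: 0.0872
```

Call:
servo_tool(deltas=[[[0.6,6,0,0],[1.2,12,0,0],[1.8,18,0,0],[2.5,24,0,0],[3.2,30,0,0],[3.9,36,0,0],[4.5,42,0,0],[4.9,46,0,0],[4.9,46.8,1,0],[4.9,46.8,4,0]]])

```text
t: 16.9
eef_pos: [0.5308, -0.3819, 0.3508]
ee_rot: [180.0, -0.1, -7.8]
ft_force: [-0.7, 0.9, -0.5]
finger_gap: 0.087
```

Run:
```python
from plant import robot
from h import *
s=robot.state(); print(s["t"],s["eef_pos"],s["ee_rot"],s["finger_gap"])
f=robot.grab_frame("top"); cv2.imwrite("pics/top2.png",f["image"][150:300,140:500]); P=pts(f)
for l in ["cap_black","cap_orange"]:
    for d in robot.trace(l,f)[:2]:
        q=P[d["pixels"]]; q=q[(q[:,2]>.097)&(q[:,2]<.107)]
        print(l,d["score"],d["extent"],len(q), cv2.minEnclosingCircle(q[:,:2].astype(np.float32)) if len(q) else 0)
```

```text
16.9 [ 0.53083125 -0.38192001  0.35076005] [ 1.79951948e+02 -1.44214097e-01 -7.82365218e+00] 0.08704680419114905
cap_black 0.79 [185.0, 231.9, 213.8, 250.0] 270 ((0.47391510009765625, 0.3212384879589081), 0.025160588324069977)
cap_orange 0.66 [215.3, 200.0, 242.1, 224.7] 253 ((0.5490257143974304, 0.24097532033920288), 0.025178218260407448)
```

View pics/top2.png

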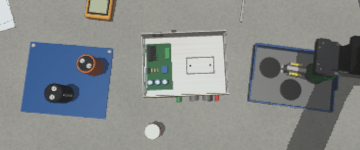

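Both stand on the mat (black at crop (58,94), orange (88,64)). Now green: z 0.350 → 0.242.

Call:
servo_tool(deltas=[[[0,0,3,0],[0,0,6.5,0],[0,0,9,0],[0,0,10.8,0],[0,0,10.8,0],[0,0,10.8,0]]])

```text
t: 17.8
eef_pos: [0.5311, -0.3817, 0.2438]
ee_rot: [180.0, -0.1, -7.8]
ft_force: [0.1, -1.0, 0.2]
finger_gap: 0.0872
```

Call:
servo_tool(deltas=[[[0,0,0,0],[0,0,0,0],[0,0,0,0],[0,0,0,0],[0,0,0,0],[0,0,0,0],[0,0,0,0]]], grip=0.3, force=25)

```text
t: 18.68
eef_pos: [0.5305, -0.3817, 0.2423]
ee_rot: [180.0, -0.0, -7.8]
ft_force: [-0.1, -0.1, 0.1]
finger_gap: 0.0495
```

```bash
python3 d.py .5308 -.382 .242 -7.8 .5608 .3886 .402 -7.8
python3 d.py .5608 .3886 .39 -7.8 .46 -.31 .45 -7.8
```

```text
[ -7.49 -76.75 -16.     0.  ]
[-0.51 70.58 -6.    0.  ]
```

Call:
servo_tool(deltas=[[[0,0,-2,0],[0,0,-6,0],[0,0,-11,0],[-0.4,-3,-15,0],[-0.9,-8,-16.5,0],[-1.4,-13.5,-16.5,0],[-1.9,-19.5,-16.5,0],[-2.5,-25.5,-16.5,0],[-3.1,-31.5,-16.5,0],[-3.7,-37.5,-16.5,0]]])

```text
t: 19.92
eef_pos: [0.5442, -0.0029, 0.4088]
ee_rot: [180.0, -0.1, -7.8]
ft_force: [1.1, 0.1, -2.6]
finger_gap: 0.0492
```

Call:
servo_tool(deltas=[[[-0.6,-6,0,0],[-1.2,-12,0,0],[-1.8,-18,0,0],[-2.4,-24,0,0],[-3,-30,0,0],[-3.5,-35,0,0],[-3.8,-38.3,0.5,0],[-3.8,-39.2,2,0],[-3.8,-39.2,5,0],[-3.8,-39.2,9,0]]])

```text
t: 21.18
eef_pos: [0.5608, 0.3875, 0.3174]
ee_rot: [-180.0, -0.1, -7.9]
ft_force: [-0.3, -0.1, -3.1]
finger_gap: 0.0494
```

Call:
servo_tool(deltas=[[[0,0,3.5,0],[0,0,6,0],[0,0,7,0],[0,0,7.5,0],[0,0,7.65,0],[0,0,7.65,0],[0,0,7.65,0]]])

```text
t: 22.05
eef_pos: [0.5603, 0.3886, 0.2414]
ee_rot: [-180.0, -0.0, -7.8]
ft_force: [0.1, -0.6, -1.3]
finger_gap: 0.049
```

Call:
servo_tool(deltas=[[[0,0,0.05,0],[0,0,0.05,0]]])

```text
t: 22.3
eef_pos: [0.5603, 0.3886, 0.2413]
ee_rot: [-180.0, -0.1, -7.8]
ft_force: [-1.4, -1.4, 5.2]
finger_gap: 0.0491
```

Call:
servo_tool(deltas=[[[0,0,0,0],[0,0,0,0],[0,0,0,0],[0,0,0,0],[0,0,-3,0],[0,0,-8,0],[0,0,-13,0],[0,3,-17,0],[0,9,-19,0],[0,15,-20,0]]], grip=1)

```text
t: 23.55
eef_pos: [0.5394, 0.2387, 0.4415]
ee_rot: [-179.9, -0.1, -7.7]
ft_force: [0.7, -1.0, 0.7]
finger_gap: 0.0872
```

Call:
servo_tool(deltas=[[[0,6,0,0],[0,12,0,0],[0,18,0,0],[0,24,0,0],[0,30,0,0],[0,36,0,0],[0,42,0,0],[0,48,0,0],[-0.4,53,0,0],[-0.5,55.5,0,0]]])

```text
t: 24.8
eef_pos: [0.4584, -0.3123, 0.4402]
ee_rot: [180.0, 0.0, -8.0]
ft_force: [0.0, -0.0, 0.1]
finger_gap: 0.0872
```

Call:
servo_tool(deltas=[[[0,0,0,0],[0,0,0,0],[0,0,0,0]]])

```text
t: 25.18
eef_pos: [0.4602, -0.3081, 0.4404]
ee_rot: [-180.0, -0.0, -7.7]
ft_force: [-0.0, 0.8, 0.5]
finger_gap: 0.0872
```

Run:
```python
from plant import robot
from h import *
s=robot.state(); print(s["t"],s["eef_pos"],s["ee_rot"],s["finger_gap"])
f=robot.grab_frame("top"); cv2.imwrite("pics/top3.png",f["image"][150:300,140:500]); P=pts(f)
for l in ["cap_black","cap_orange","cap_green"]:
    for d in robot.trace(l,f)[:1]:
        q=P[d["pixels"]]; q=q[(q[:,2]>.097)&(q[:,2]<.107)]
        print(l,d["score"],d["extent"],len(q), cv2.minEnclosingCircle(q[:,:2].astype(np.float32)) if len(q) else 0)
f=robot.grab_frame("wrist"); pickle.dump(f,open("w2.pkl","wb")); P=pts(f)
for l in ["transformer","psu_place"]:
    for d in robot.trace(l,f)[:2]:
        q=P[d["pixels"]]; print(l,d["score"],d["extent"],len(q))
        q=q[(q[:,2]>.044)&(q[:,2]<.052)]
        if len(q)>20: print(cv2.minAreaRect((q[:,:2]*1000).astype(np.float32)), q.mean(0))
cv2.imwrite("pics/w2.png",f["image"])
```

```text
25.175 [ 0.46021718 -0.30806806  0.44037911] [-1.79989223e+02 -1.67836205e-02 -7.66890544e+00] 0.08718202739255389
cap_black 0.58 [185.0, 238.1, 212.2, 251.5] 250 ((0.4725014865398407, 0.3208496570587158), 0.024514716118574142)
cap_orange 0.98 [216.0, 200.8, 242.5, 223.3] 262 ((0.5486361980438232, 0.24108214676380157), 0.02507440559566021)
cap_green 0.63 [156.2, 201.7, 192.9, 222.8] 239 ((0.5591898560523987, 0.3884824514389038), 0.0248335599899292)
transformer 0.96 [298.9, 91.3, 347.7, 121.4] 1230
((539.0197143554688, -317.7258605957031), (51.77059555053711, 33.371768951416016), 82.03459930419922) [ 0.53928898 -0.31750619  0.04822119]
psu_place 0.69 [0.0, 28.5, 193.3, 222.5] 29495
((550.91015625, -22.42383575439453), (228.3084716796875, 189.3297882080078), 87.48945617675781) [ 0.54980475 -0.00126629  0.04712124]
```

View pics/top3.png

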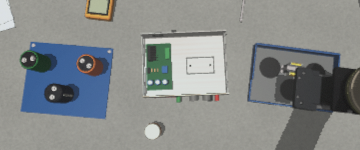

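View pics/w2.png

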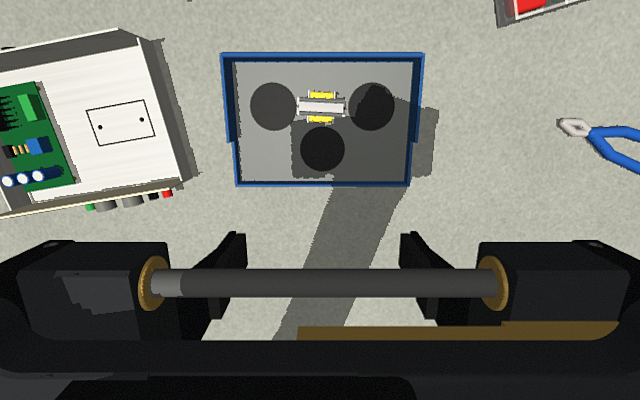

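Run:
```python
from h import *
f=pickle.load(open("w2.pkl","rb")); P=pts(f); z=P[...,2]
im=f["image"]
# steel core top: z .046-.051 in window, greyish
w=np.zeros(z.shape,bool); w[85:128,290:356]=1
hsv=cv2.cvtColor(im,cv2.COLOR_BGR2HSV)
m=w&(z>.0455)&(z<.052)&(hsv[...,1]<90)
q=P[m]; print(len(q),cv2.minAreaRect((q[:,:2]*1000).astype(np.float32)),q.mean(0))
c=q[:,:2]-q[:,:2].mean(0); e,v=np.linalg.eigh(c.T@c); print("axis",v[:,1],np.degrees(np.arctan2(-v[0,1],v[1,1])))
# dark spots
for n,(u,v_) in dict(o=(272,106),g=(371,106),b=(322,148)).items(): print(n,ray(f,u,v_,.004).round(4))
cv2.imwrite("pics/w2c.png",cv2.resize(im[80:170,60:380],None,fx=2.5,fy=2.5,interpolation=cv2.INTER_CUBIC))
cv2.imwrite("pics/w2t.png",cv2.resize(im[80:130,290:360],None,fx=8,fy=8,interpolation=cv2.INTER_CUBIC))
```

```text
786 ((539.1524658203125, -317.6327209472656), (51.64596939086914, 19.93808937072754), 79.57835388183594) [ 0.53946361 -0.31744003  0.0482874 ]
axis [0.17193588 0.98510814] -9.900394331947473
o [ 0.5491 -0.256   0.004 ]
g [ 0.5321 -0.3819  0.004 ]
b [ 0.4874 -0.3124  0.004 ]
```

View pics/w2c.png

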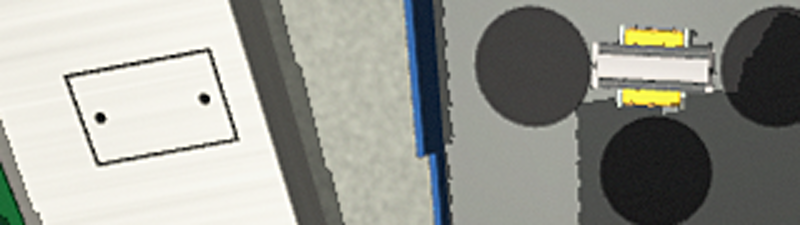

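View pics/w2t.png

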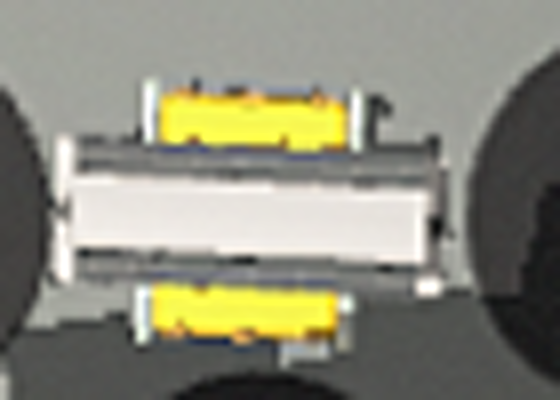

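```bash
python3 d.py .46 -.3088 .4405 -7.75 .5393 -.3176 .196 -10
python3 d.py .5393 -.3176 .196 -10 .5543 -.060 .36 1.9; python3 -c "
from plant import robot
s=robot.state();print(s['eef_pos'],s['ee_rot'])"
```

```text
[ 7.98 -0.2  24.45  2.25]
[ -3.   -25.63 -16.4  -11.9 ]
[ 0.45975264 -0.30916507  0.44034196] [ 1.79993104e+02 -1.03662448e-02 -7.77104478e+00]
```

Call:
servo_tool(deltas=[[[4,-0.1,3,1],[8,-0.2,8,2.2],[8,-0.2,14,2.2],[8,-0.2,19,2.2],[8,-0.2,22,2.2],[8,-0.2,23.5,2.2],[8,-0.2,24.4,2.2],[8,-0.2,24.4,2.2],[8,-0.2,24.4,2.2]]])

```text
t: 26.65
eef_pos: [0.5397, -0.3185, 0.1976]
ee_rot: [180.0, -0.1, -10.0]
ft_force: [0.3, 0.2, -0.0]
finger_gap: 0.0871
```

Run:
```python
from plant import robot
from h import *
f=robot.grab_frame("wrist");cv2.imwrite("pics/w3.png",f["image"])
s=robot.state();print(s['t'],s['eef_pos'],s['ee_rot'])
```

```text
26.7 [ 0.53963836 -0.31842696  0.19751363] [ 1.79962009e+02 -1.08743662e-01 -9.98730203e+00]
```

View pics/w3.png

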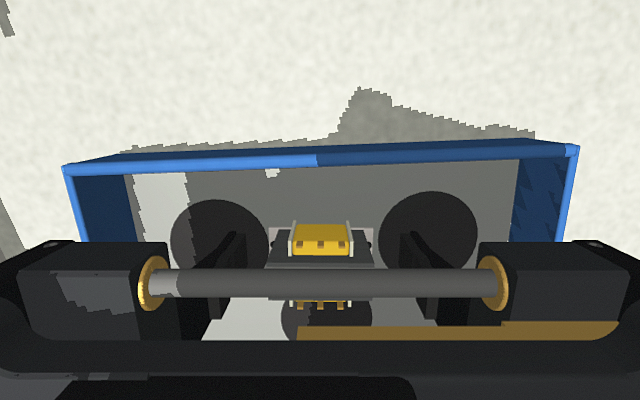

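Call:
servo_tool(deltas=[[[0,0,0,0],[0,0,0,0],[0,0,0,0],[0,0,0,0],[0,0,0,0],[0,0,0,0],[0,0,0,0]]], grip=0.3, force=30)

```text
t: 27.58
eef_pos: [0.5392, -0.3181, 0.1963]
ee_rot: [-180.0, 0.0, -10.0]
ft_force: [-0.7, 1.2, 0.5]
finger_gap: 0.0499
```

Call:
servo_tool(deltas=[[[0,0,-1,0],[0,0,-3,0],[0,0,-7,0],[0,0,-11,0],[0,0,-14,0],[0,0,-16,0],[0,0,-16,0],[0,0,-16,0]]])

```text
t: 28.58
eef_pos: [0.5389, -0.3181, 0.3558]
ee_rot: [-180.0, 0.0, -10.0]
ft_force: [0.0, -0.4, -3.4]
finger_gap: 0.0496
```

Run:
```python
from plant import robot
from h import *
f=robot.grab_frame("wrist");cv2.imwrite("pics/w4.png",f["image"]);pickle.dump(f,open("w4.pkl","wb"))
s=robot.state();print(s['t'],s['eef_pos'],s['ee_rot'],s["ft_force"],s["finger_gap"])
```

```text
28.625 [ 0.53891472 -0.31805633  0.35531276] [-1.79977919e+02  8.45576994e-02 -9.98573278e+00] [-0.4807242   0.35124102 -3.74052695] 0.049911599791772836
```

View pics/w4.png

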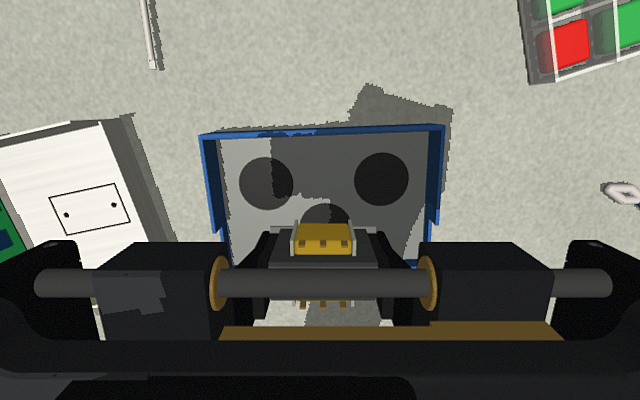

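```bash
python3 - <<'E'
from h import *
f=pickle.load(open("w4.pkl","rb"))
a=[ray(f,*q,.010)[:2] for q in [(50,196),(118,184),(130,222),(64,235),(66.5,214.5),(114.5,206)]]
print(np.round(a,4),np.mean(a[:4],0),np.mean(a[4:],0))
E
python3 d.py .539 -.318 .356 -10 .5543 -.060 .356 1.9;python3 -c "
from plant import robot
s=robot.state();print(s['eef_pos'],s['ee_rot'])"
```

```text
[[ 0.5767 -0.024 ]
 [ 0.5766 -0.1017]
 [ 0.5328 -0.0994]
 [ 0.5308 -0.0206]
 [ 0.5535 -0.0332]
 [ 0.5537 -0.0891]] [ 0.55424507 -0.06142817] [ 0.55355403 -0.06113421]
[ -2.97 -25.67   0.   -11.9 ]
[ 0.53891472 -0.31805633  0.35531276] [-1.79977919e+02  8.45576994e-02 -9.98573278e+00]
```

Call:
servo_tool(deltas=[[[-0.4,-4,0,-2],[-1,-9,0,-5],[-1.8,-14.5,0,-8],[-2.4,-20,0,-11.9],[-2.8,-24,0,-11.9],[-3,-25.6,0,-11.9],[-3,-25.6,2,-11.9],[-3,-25.6,5,-11.9],[-3,-25.6,7,-11.9],[-3,-25.6,7,-11.9]]])

```text
t: 29.88
eef_pos: [0.5533, -0.0618, 0.2842]
ee_rot: [-180.0, 0.2, 1.8]
ft_force: [-0.7, 0.2, -2.9]
finger_gap: 0.0499
```

Run:
```python
from plant import robot
from h import *
f=robot.grab_frame("wrist");cv2.imwrite("pics/w5.png",f["image"]);pickle.dump(f,open("w5.pkl","wb"))
s=robot.state();print(s['t'],s['eef_pos'],s['ee_rot'],s["ft_force"],s["finger_gap"])
```

```text
29.925 [ 0.55383416 -0.06156186  0.28566633] [1.79997469e+02 1.03717075e-01 1.85789777e+00] [ 0.42590181  0.19000602 -2.64974818] 0.05020022521015829
```

View pics/w5.png

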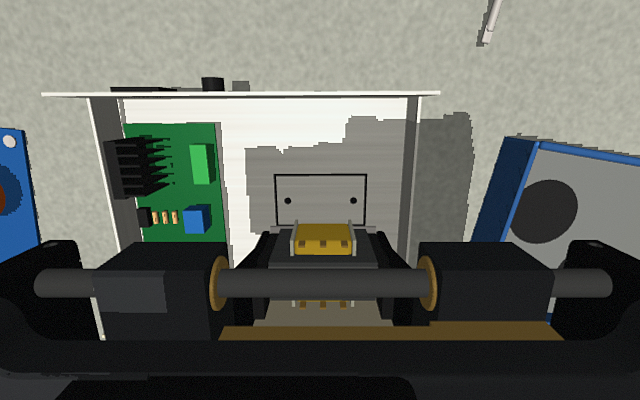

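Run:
```python
from h import *
f=pickle.load(open("w5.pkl","rb"))
print(ray(f,288,200.5,.01),ray(f,354,200.5,.01), ray(f,321,200.5,.01), ray(f,275,175,.01),ray(f,365.5,174.5,.01))
```

```text
[ 0.55348218 -0.03303603  0.01      ] [ 0.5553165 -0.0892791  0.01     ] [ 0.55439936 -0.06115833  0.01      ] [ 0.57529349 -0.02219505  0.01      ] [ 0.57817096 -0.09746807  0.01      ]
```

Call:
servo_tool(deltas=[[[0,0,2,0],[0,0,4,0],[0,0,6,0],[0,0,7.2,0],[0,0,7.8,0],[0,0,8,0],[0,0,8,0],[0,0,8,0]]])

```text
t: 30.92
eef_pos: [0.5543, -0.0609, 0.2068]
ee_rot: [180.0, -0.0, 1.9]
ft_force: [0.1, -0.5, -2.7]
finger_gap: 0.0498
```

Call:
servo_tool(deltas=[[[0,0,0.15,0],[0,0,0.3,0],[0,0,0.4,0],[0,0,0.45,0],[0,0,0.45,0]]])

```text
t: 31.55
eef_pos: [0.5541, -0.0609, 0.2022]
ee_rot: [180.0, 0.0, 1.9]
ft_force: [-4.1, 0.2, 6.2]
finger_gap: 0.0498
```

Call:
servo_tool(deltas=[[[0,0,0,0],[0,0,0,0],[0,0,0,0],[0,0,0,0],[0,0,0,0],[0,0,-2,0],[0,0,-5,0],[0,0,-10,0],[0,0,-15,0],[0,0,-18,0]]], grip=0.85)

```text
t: 32.8
eef_pos: [0.5542, -0.0608, 0.3846]
ee_rot: [180.0, -0.2, 1.9]
ft_force: [-0.4, -0.6, -1.1]
finger_gap: 0.0736
```

Call:
servo_tool(deltas=[[[-5,0,-5,0],[-9,0,-6,0],[-9,0,-6,0],[-9,0,-6,0]]], grip=1)

```text
t: 33.3
eef_pos: [0.4643, -0.0638, 0.4417]
ee_rot: [180.0, -0.0, 1.9]
ft_force: [0.2, 0.2, -0.4]
finger_gap: 0.0867
```

Run:
```python
from plant import robot
from h import *
f=robot.grab_frame("wrist");cv2.imwrite("pics/w6.png",f["image"]);pickle.dump(f,open("w6.pkl","wb"))
s=robot.state();print(s['t'],s['eef_pos'],s['ee_rot'],s["ft_force"],s["finger_gap"])
P=pts(f);z=P[...,2];hsv=cv2.cvtColor(f["image"],cv2.COLOR_BGR2HSV)
d=robot.trace("transformer",f)[0]; print(d["score"],d["extent"])
q=P[d["pixels"]&(z>.0515)&(z<.058)&(hsv[...,1]<90)]; print(len(q),cv2.minAreaRect((q[:,:2]*1000).astype(np.float32)),q.mean(0))
```

```text
33.35 [ 0.46452159 -0.06377626  0.44127107] [-1.79990477e+02  2.38396724e-02  1.92784352e+00] [ 0.19565471 -0.57615497 -0.78611135] 0.08718133660286516
0.68 [296.2, 82.7, 351.6, 112.3]
828 ((550.3394775390625, -61.74051284790039), (25.95719337463379, 50.778350830078125), 1.9503463506698608) [ 0.55389149 -0.061475    0.05432929]
```

View pics/w6.png

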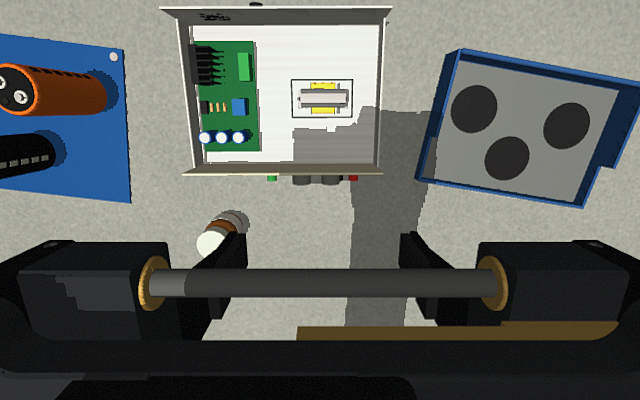

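```bash
python3 -c "
from plant import robot
s=robot.state();print(s['eef_pos'],s['ee_rot'])"
python3 d.py .4643 -.0638 .4415 1.9 .549 .2398 .3515 -7.8 
python3 d.py .549 .2398 .242 -7.8 .5477 -.2567 .402 -7.8
python3 d.py .5477 -.2567 .392 -7.8 .5603 .3886 .392 -7.8
python3 d.py .5603 .3886 .242 -7.8 .5305 -.3817 .402 -7.8
python3 d.py .5305 -.3817 .392 -7.8 .4742 .3206 .392 -7.8
python3 d.py .4742 .3206 .242 -7.8 .4877 -.3111 .402 -7.8
```

```text
[ 0.46466767 -0.06375798  0.44105103] [-1.79979495e+02  5.37155285e-02  1.93538539e+00]
[  9.47 -30.06   9.     9.7 ]
[  6.61  49.21 -16.     0.  ]
[ -7.51 -64.1    0.     0.  ]
[  7.5   76.72 -16.     0.  ]
[-15.11 -68.82   0.     0.  ]
[  9.91  62.4  -16.     0.  ]
```

Call:
servo_tool(deltas=[[[1.5,-6,0,2],[3,-12,0,5],[4.5,-18,2,8],[6,-24,4,9.7],[7.2,-29,6,9.7],[7.5,-30.6,9,9.7],[7.5,-30.6,9,9.7],[7.5,-30.6,9,9.7]]])

```text
t: 34.4
eef_pos: [0.5295, 0.2437, 0.3521]
ee_rot: [180.0, 0.0, -7.8]
ft_force: [0.9, 0.4, 1.6]
finger_gap: 0.0872
```

```bash
python3 - <<'E'
from plant import robot
from h import *
f=robot.grab_frame("top"); P=pts(f)
for l in ["cap_black","cap_orange","cap_green"]:
    for d in robot.trace(l,f)[:1]:
        q=P[d["pixels"]]; q=q[(q[:,2]>.097)&(q[:,2]<.107)]
        print(l,d["score"],d["extent"],len(q), cv2.minEnclosingCircle(q[:,:2].astype(np.float32)) if len(q) else 0)
s=robot.state();print(s['eef_pos'],s['ee_rot'])
E
python3 d.py .5291 .2437 .3515 -7.8 .549 .2398 .2415 -7.8
```

```text
cap_orange 0.62 [217.3, 207.2, 231.1, 220.2] 122 ((0.5444620251655579, 0.24880725145339966), 0.02027207426726818)
[0.52928203 0.24366042 0.35291961] [-1.79975871e+02 -1.01876228e-01 -7.87392612e+00]
[ 2.02  0.12 11.    0.  ]
```

Call:
servo_tool(deltas=[[[1,0.1,0,0],[2,0.1,2,0],[2,0.1,5,0],[2,0.1,8,0],[2,0.1,10,0],[2,0.1,11,0],[2,0.1,11,0],[2,0.1,11,0]]])

```text
t: 35.6
eef_pos: [0.5489, 0.241, 0.2427]
ee_rot: [-180.0, -0.1, -7.8]
ft_force: [-0.1, 0.2, -0.3]
finger_gap: 0.0872
```

Call:
servo_tool(deltas=[[[0,0,0,0],[0,0,0,0],[0,0,0,0],[0,0,0,0],[0,0,0,0],[0,0,0,0],[0,0,0,0]]], grip=0.3, force=25)

```text
t: 36.48
eef_pos: [0.5486, 0.2407, 0.2418]
ee_rot: [180.0, -0.0, -7.8]
ft_force: [-0.5, -0.5, 0.5]
finger_gap: 0.0492
```

Call:
servo_tool(deltas=[[[0,0,-2,0],[0,0,-6,0],[0,0,-11,0],[0.4,3,-15,0],[1,8,-16,0],[1.8,13.5,-16,0],[2.6,19.5,-16,0],[3.4,25.5,-16,0],[4.2,31.5,-16,0],[5,37.5,-16,0]]])

```text
t: 37.72
eef_pos: [0.5468, -0.1391, 0.4032]
ee_rot: [-180.0, -0.1, -7.8]
ft_force: [0.8, 0.1, -2.9]
finger_gap: 0.0492
```

Call:
servo_tool(deltas=[[[0.8,6,0,0],[1.4,10,0,0],[1.65,11.8,1,0],[1.65,11.8,4,0],[1.65,11.8,8,0],[1.65,11.8,12,0],[1.65,11.8,14.5,0],[1.65,11.8,15.6,0],[1.65,11.8,15.7,0],[1.65,11.8,15.7,0]]])

```text
t: 38.98
eef_pos: [0.5481, -0.2566, 0.2461]
ee_rot: [180.0, -0.1, -7.8]
ft_force: [0.1, -0.5, -1.7]
finger_gap: 0.0492
```

Call:
servo_tool(deltas=[[[0,0,0.05,0],[0,0,0.1,0],[0,0,0.1,0]]])

```text
t: 39.35
eef_pos: [0.5477, -0.2567, 0.2439]
ee_rot: [180.0, -0.0, -7.8]
ft_force: [0.1, 0.3, -2.8]
finger_gap: 0.0493
```

Call:
servo_tool(deltas=[[[0,0,0.1,0],[0,0,0.15,0],[0,0,0.15,0]]])

```text
t: 39.72
eef_pos: [0.5478, -0.2568, 0.2427]
ee_rot: [180.0, -0.0, -7.8]
ft_force: [-1.8, 0.8, 1.9]
finger_gap: 0.049
```

Call:
servo_tool(deltas=[[[0,0,0,0],[0,0,0,0],[0,0,0,0],[0,0,0,0],[0,0,-3,0],[0,0,-8,0],[0,0,-13,0],[-0.4,-3,-15,0],[-1,-9,-15,0],[-1.7,-15,-15,0]]], grip=1)

```text
t: 40.98
eef_pos: [0.551, -0.1043, 0.3926]
ee_rot: [180.0, -0.1, -7.8]
ft_force: [1.4, 1.0, 0.2]
finger_gap: 0.0872
```

Call:
servo_tool(deltas=[[[-0.7,-6,0,0],[-1.4,-12,0,0],[-2.1,-18,0,0],[-2.8,-24,0,0],[-3.5,-30,0,0],[-4.2,-36,0,0],[-4.9,-42,0,0],[-5.6,-47,0,0],[-5.8,-49.1,1,0],[-5.8,-49.1,4,0]]])

```text
t: 42.22
eef_pos: [0.5593, 0.3914, 0.3528]
ee_rot: [-179.8, -0.1, -7.6]
ft_force: [0.8, -0.4, -1.2]
finger_gap: 0.0869
```

Call:
servo_tool(deltas=[[[0,0,3,0],[0,0,6.5,0],[0,0,9.5,0],[0,0,11.1,0],[0,0,11.1,0],[0,0,11.1,0]]])

```text
t: 42.98
eef_pos: [0.5606, 0.3889, 0.2427]
ee_rot: [-179.9, -0.1, -7.8]
ft_force: [-0.1, 0.4, 0.6]
finger_gap: 0.0866
```

Call:
servo_tool(deltas=[[[0,0,0,0],[0,0,0,0],[0,0,0,0],[0,0,0,0],[0,0,0,0],[0,0,0,0],[0,0,0,0]]], grip=0.3, force=25)

```text
t: 43.85
eef_pos: [0.5602, 0.3886, 0.2413]
ee_rot: [-180.0, -0.0, -7.8]
ft_force: [0.9, 0.4, 0.9]
finger_gap: 0.0494
```

Call:
servo_tool(deltas=[[[0,0,-2,0],[0,0,-6,0],[0,0,-11,0],[0.3,3,-15,0],[0.8,8,-16.5,0],[1.3,13.5,-16.5,0],[1.9,19.5,-16.5,0],[2.5,25.5,-16.5,0],[3.1,31.5,-16.5,0],[3.7,37.5,-16.5,0]]])

```text
t: 45.1
eef_pos: [0.5454, 0.0102, 0.4077]
ee_rot: [-180.0, -0.1, -7.8]
ft_force: [1.5, -0.4, -3.1]
finger_gap: 0.0488
```

Call:
servo_tool(deltas=[[[0.6,6,0,0],[1.2,12,0,0],[1.8,18,0,0],[2.4,24,0,0],[3,30,0,0],[3.5,35,0,0],[3.8,38.3,0.5,0],[3.8,39.2,2,0],[3.8,39.2,5,0],[3.8,39.2,9,0]]])

```text
t: 46.35
eef_pos: [0.5312, -0.3803, 0.3165]
ee_rot: [-180.0, -0.1, -7.7]
ft_force: [0.4, -0.6, -3.1]
finger_gap: 0.0491
```

Call:
servo_tool(deltas=[[[0,0,3.5,0],[0,0,6,0],[0,0,7,0],[0,0,7.2,0],[0,0,7.3,0],[0,0,7.3,0],[0,0,7.3,0]]])

```text
t: 47.22
eef_pos: [0.5307, -0.3816, 0.2439]
ee_rot: [180.0, -0.1, -7.8]
ft_force: [-0.3, -0.2, -1.9]
finger_gap: 0.0495
```

Call:
servo_tool(deltas=[[[0,0,0.1,0],[0,0,0.15,0],[0,0,0.15,0]]])

```text
t: 47.6
eef_pos: [0.5306, -0.3816, 0.2422]
ee_rot: [180.0, -0.0, -7.8]
ft_force: [-0.5, 1.6, 3.6]
finger_gap: 0.0493
```

Call:
servo_tool(deltas=[[[0,0,0,0],[0,0,0,0],[0,0,0,0],[0,0,0,0],[0,0,-3,0],[0,0,-8,0],[0,0,-13,0],[-0.7,-3,-15,0],[-2,-9,-15,0],[-3.3,-15,-15,0]]], grip=1)

```text
t: 48.85
eef_pos: [0.5178, -0.2269, 0.3921]
ee_rot: [180.0, -0.1, -7.8]
ft_force: [1.1, 1.5, 0.9]
finger_gap: 0.0871
```

Call:
servo_tool(deltas=[[[-1.3,-6,0,0],[-2.6,-12,0,0],[-3.9,-18,0,0],[-5.2,-24,0,0],[-6.5,-30,0,0],[-7.8,-36,0,0],[-9.1,-42,0,0],[-10.4,-48,0,0],[-11.6,-52.5,0,0],[-11.8,-53.8,1,0]]])

```text
t: 50.1
eef_pos: [0.4728, 0.3239, 0.3821]
ee_rot: [-179.9, -0.0, -7.5]
ft_force: [0.0, -0.3, -0.4]
finger_gap: 0.087
```

Call:
servo_tool(deltas=[[[0,0,3,0],[0,0,7,0],[0,0,11,0],[0,0,13,0],[0,0,14,0],[0,0,14,0],[0,0,14,0]]])

```text
t: 50.98
eef_pos: [0.4746, 0.3209, 0.243]
ee_rot: [-179.9, -0.1, -7.8]
ft_force: [0.1, 0.0, -0.6]
finger_gap: 0.087
```

Call:
servo_tool(deltas=[[[0,0,0,0],[0,0,0,0],[0,0,0,0],[0,0,0,0],[0,0,0,0],[0,0,0,0],[0,0,0,0]]], grip=0.3, force=25)

```text
t: 51.85
eef_pos: [0.4742, 0.3206, 0.2417]
ee_rot: [180.0, -0.0, -7.8]
ft_force: [0.0, -1.0, 0.1]
finger_gap: 0.0491
```

Call:
servo_tool(deltas=[[[0,0,-2,0],[0,0,-6,0],[0,0,-11,0],[0.5,3,-15,0],[1.5,8,-16,0],[2.2,13.5,-16,0],[3.1,19.5,-16,0],[4,25.5,-16,0],[5,31.5,-16,0],[6,37.5,-16,0]]])

```text
t: 53.1
eef_pos: [0.4822, -0.0607, 0.4031]
ee_rot: [-180.0, -0.1, -7.8]
ft_force: [2.0, -0.2, -2.6]
finger_gap: 0.049
```

Call:
servo_tool(deltas=[[[1,6,0,0],[2,12,0,0],[3,18,0,0],[3.7,22,0,0],[3.9,24,2,0],[3.9,24.9,5,0],[3.9,24.9,9,0],[3.9,24.9,12.5,0],[3.9,24.9,14,0],[3.9,24.9,15,0]]])

```text
t: 54.35
eef_pos: [0.488, -0.3106, 0.2516]
ee_rot: [-180.0, -0.0, -7.7]
ft_force: [0.1, 0.1, -2.6]
finger_gap: 0.0493
```

Call:
servo_tool(deltas=[[[0,0,0.4,0],[0,0,0.7,0],[0,0,0.75,0],[0,0,0.75,0]]])

```text
t: 54.85
eef_pos: [0.4878, -0.3112, 0.2447]
ee_rot: [180.0, -0.0, -7.8]
ft_force: [0.3, 0.3, -2.0]
finger_gap: 0.0492
```

Call:
servo_tool(deltas=[[[0,0,0.1,0],[0,0,0.15,0],[0,0,0.15,0]]])

```text
t: 55.22
eef_pos: [0.4877, -0.3111, 0.2428]
ee_rot: [180.0, -0.0, -7.8]
ft_force: [0.7, -0.1, -3.4]
finger_gap: 0.049
```

Call:
servo_tool(deltas=[[[0,0,0.05,0],[0,0,0.05,0]]])

```text
t: 55.48
eef_pos: [0.4878, -0.3111, 0.2427]
ee_rot: [180.0, -0.0, -7.8]
ft_force: [-3.4, 1.6, 4.1]
finger_gap: 0.0495
```

Contact. Release, rise, back off to view.

Call:
servo_tool(deltas=[[[0,0,0,0],[0,0,0,0],[0,0,0,0],[0,0,0,0],[0,0,-3,0],[0,0,-8,0],[0,0,-13,0],[-2,0,-18,0],[-4,0,-22,0],[-4.2,-0.6,-24,0]]], grip=1)

```text
t: 56.72
eef_pos: [0.4457, -0.2999, 0.4852]
ee_rot: [179.9, -0.2, -7.9]
ft_force: [0.8, -0.3, -0.2]
finger_gap: 0.0868
```

Call:
servo_tool(deltas=[[[0,0,0,0],[0,0,0,0],[0,0,0,0]]])

```text
t: 57.1
eef_pos: [0.447, -0.2996, 0.4808]
ee_rot: [-180.0, 0.1, -7.8]
ft_force: [0.2, 0.2, 0.1]
finger_gap: 0.0872
```

Run:
```python
from plant import robot
from h import *
f=robot.grab_frame("wrist"); cv2.imwrite("pics/w7.png",f["image"]); P=pts(f)
s=robot.state(); print(s["t"],s["eef_pos"],s["finger_gap"])
for l in ["cap_black","cap_green","cap_orange"]:
    for d in robot.trace(l,f)[:1]:
        q=P[d["pixels"]]; q=q[(q[:,2]>.1)&(q[:,2]<.106)]
        print(l,d["score"],len(q),cv2.minEnclosingCircle(q[:,:2].astype(np.float32)))
a=pickle.load(open("top0.pkl","rb")); g=robot.grab_frame("top"); cv2.imwrite("pics/top7.png",g["image"])
for l in ["meter","screwdriver","flux"]:
    print(l,robot.trace(l,g)[0]["extent"])
```

```text
57.15 [ 0.44702641 -0.29952468  0.4809829 ] 0.08712494229623025
cap_black 0.69 1209 ((0.48780447244644165, -0.31154248118400574), 0.024905994534492493)
cap_green 0.77 1360 ((0.5312219262123108, -0.38160139322280884), 0.02486402541399002)
cap_orange 0.77 1346 ((0.5489497184753418, -0.25792187452316284), 0.02494923025369644)
meter [223.0, 120.5, 258.0, 172.1]
screwdriver [381.2, 104.4, 398.3, 170.1]
flux [285.2, 271.5, 301.1, 290.0]
```

View pics/w7.png

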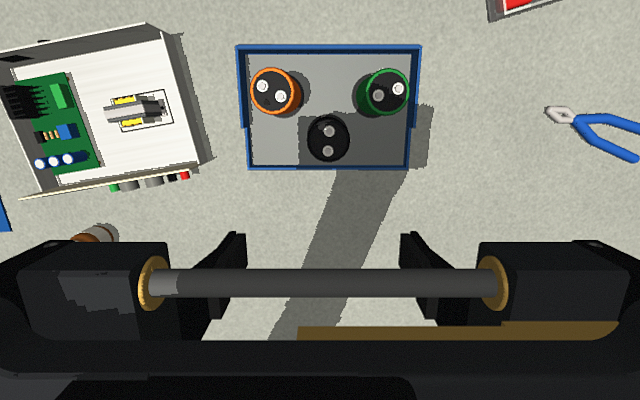

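View pics/top7.png

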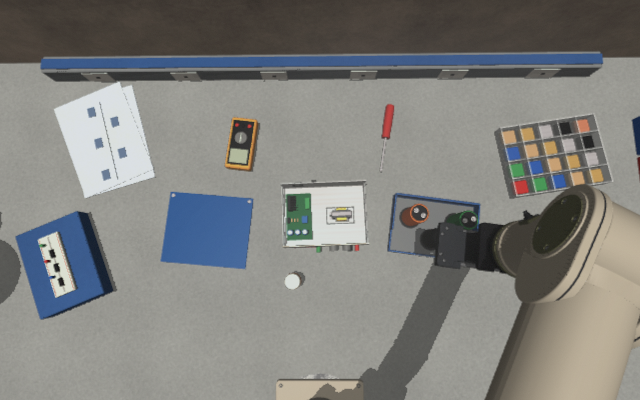

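All three capacitors stand on their spots, the transformer is inside its outline (top view around (341,214)), and the bystanders haven't moved. Handing in.

```bash
python3 -c "
from plant import robot
print(robot.close_job())"
```

```text
the job is handed in; nothing more can be done
None
```

I moved all three capacitors to the mat, set the transformer in the power supply, put every capacitor back on its own tray spot, and handed the job in at about 57 s. `close_job` reports no verdict, so the figures below come from my own last camera checks.

- **Capacitors:** All three stand upright, and in the wrist camera each is within 2 mm of its start position. The step 1 picture showed all three upright on the mat with the transformer still in the tray.
- **Transformer:** It stands upright inside the outline. Just after I released it, its centre measured about 0.6 mm from the middle of the hole marks and its long axis agreed with the outline within about 1°. I did not measure it again at the end, but it still showed inside the outline in the last pictures.
- **Bystanders:** The multimeter, screwdriver and flux jar are where they were in the top view. Some edges of their outlines differ by 2–4 pixels (about 6–11 mm) from the first picture. I put that down to the network's noise, because the gripper never went near them.
- **Check with no result:** When I checked the capacitors on the mat just before taking them back, the arm blocked the top view. I relied on the earlier measurements, and all three re-grasps closed at about 49 mm as expected.
- **At hand-in:** The gripper was open and clear of everything, and no check failed.

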